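# Set a rivet with the ratchet clamp and release it

### The job

Set the rivet in the pendant with the bench clamp: swing the blue-ringed loose handle towards the fixed one until the rivet's brass head is fully home on the pendant and the ratchet has clicked shut on it, so that with your hand off the clamp stays locked and keeps pressing on the rivet; but do not force it a further click or two, or you will crush the work. Then press the loose handle down to free the ratchet and let the clamp swing fully open again, leaving the rivet home. Handle the clamp gently and leave the mug, the jar and the pliers where they are.

Things in the scene. Friction and masses are not known exactly. Their poses are not given: they have to be found in the camera images.
- clamp: Scissor-handled steel ratchet clamp lying level on a bolted bench stand (dark foot plate 210 x 75 mm). Origin at table height straight under the scissor pivot. Its x axis points from the handles to the jaws, its y towards the loose handle's side, z up. The scissor plane is 75 mm above the table; the jaws lie at x +55 mm, the pendant on the +y side of the red pad.
- ring (a point): Centre of the loose handle's flat finger ring: slick blue coating, 38 mm outside, 18 inside, bar 10 mm thick (5 above and below the centre), 123 mm from the pivot, 75 mm above the table. Fully open it is at x -103, y +67 mm in the clamp's frame. Pushed on its outer (+y) side it swings about the pivot towards -y, up to 69 mm; no obstacle within 45 mm outside it or above it.
- pivot (a point): Vertical scissor axis, 75 mm above the table. Push felt at the ring when closing: spring 1 to 3 N; 2 to 5 N more as the pawl climbs each tooth (a click and a drop, 7 mm apart); 3 N more as the rivet slides (under 12 N in all); once it is home the push climbs 1 to 2 N per mm. The first click after home comes by 20 N, so a push of 20 to 21 N has it; over 23 N risks crushing.
- handle (a joint): Press-down of the loose handle, rad: 0 at rest, 0.09 at its stop, springs back. At the ring: 2.5 N to start, 4.5 N at 3 mm, where the ratchet is free, 7.5 N at the stop (9 mm). The clamp then swings open (ring towards +y, about 0.1 m/s). Keep it pressed 5 to 7 mm down and follow it outward till open: if it slips from under the finger and rises early, a lower tooth catches; press again.
- fixed_ring (a point): Centre of the fixed handle's finger ring, same size and height as the loose one, immovable.
- rack (a point): Middle of the top of the fixed ratchet bar, 89 mm above the table, 12 mm wide and 62 mm long along the clamp's y, with eight saw teeth pointing down at the loose handle's pawl beneath it.
- lever (a joint): Closing angle of the clamp, rad: 0 fully open (spring stop), grows as it closes, at most 0.56. Eight ratchet teeth hold it at about 0.11 and every 0.06 from there to 0.53. The rivet comes home anywhere between about 0.10 and 0.41, as the nest that carries the pendant is set differently each time. The hinge is damped.
- rivet (a joint): Travel of the brass rivet (10 mm domed head) into the silver pendant (30 mm disc, held upright in the nest at the jaws), m: starts between 0.004 and 0.005; 0.008 is fully home, the head on the pendant. It slides under about 7 N from the pad and stays where it is left.
- pad: Red spring-backed pad, 18 x 18 mm, on the moving jaw, that pushes the rivet head; its spring gives 6.5 N per mm. With the robot off the clamp the locked pad must still press on the rivet with over 4 N; more than 46 N on it at any time crushes the work.
- mug_mid (a point): Middle of a white mug, 76 mm wide, 85 mm high: bystander.
- tin_mid (a point): Middle of a small glass jar with steel lid, 52 mm wide, 45 mm high: bystander.
- pliers_mid (a point): Red-handled pliers lying flat, about 150 x 60 x 12 mm, the point being their hinge; bystander.

How it is judged (in metres and radians):
On the way, in this order (a step that is already met when the one before it is completed fails the run):
1. the rivet is home and the ratchet holds the clamp shut, still pressing on it, with the robot off the clamp (value of joint rivet above 0.0072 m and value of joint lever above 0.1 rad and contact force between pad and anything else above 4 N and contact force between each of the arm, the fingers and clamp below 0.3 N), for 0.4 s.
2. the ratchet is released and the clamp has swung open (value of joint lever below 0.04 rad).
At the end, for the whole second after the job is handed in: The rivet is home (travel at least 7.2 of 8 mm), the clamp is open (closing angle under 0.04 rad) with its loose handle sprung back up (under 0.015 rad), and the robot is off it (value of joint rivet above 0.0072 m and value of joint lever below 0.04 rad and value of joint handle below 0.015 rad); the robot touches nothing.
It fails at once if the work is crushed: over 46 N on the pad (contact force between pad and anything else above 46 N).
It fails at once if the clamp is handled roughly: over 40 N from the fingers (contact force between the fingers and clamp above 40 N).
It fails at once if the mug is moved (distance of mug_mid from where it was at the start of the episode above 0.02 m).
It fails at once if the jar is moved (distance of tin_mid from where it was at the start of the episode above 0.02 m).
It fails at once if the pliers are moved (distance of pliers_mid from where it was at the start of the episode above 0.02 m).
It also fails if it takes over 72 s, if anything falls off the work surface, if the arm or the gripper's body presses on something with over 40 N, if the wrist force passes 120 N, or if a joint passes its speed limit or range.

### The arm

A 7-joint arm with a two-finger parallel gripper is mounted at the origin on the work surface. World frame = base frame: x ahead of the robot, y to its left, z up, the work surface at z = 0. Lengths are in m, angles in degrees, forces in N, time in s.
With the tool pointing down it reaches from about 0.425 to 0.875 m from the base axis. Payload 4.7 kg.
Tool frame: the origin (TCP) lies midway between the tips of the shut fingers; the grasp point (between the pads) lies 19 mm behind it (env.grip_depth is the distance from the TCP to the grasp point, in m); z points along the fingers, y is the line along which they close (so a half turn about z gives the same grasp; the last joint's range is limited). The gripper opens to 87 mm and grips with 3 to 60 N. Pads are 19 mm wide; open, the fingers measure 117 mm over their backs; the gripper's body (75 mm by 190 mm) begins 51 mm behind the grasp point.
Start: joints at [-63.192, 18.392, -4.016, 83.108, 1.295, 78.541, -3.26], TCP at [0.285, 0.584, 0.223] pointing down, gripper open.
Joint ranges: [-163.93, 163.93], [-17.29, 119.83], [-79.2, 71.16], [3.27, 140.29], [-89.18, 269.18], [5.43, 117.66], [-154.24, 154.24]. Speed limits (degrees/s): [147.25, 147.25, 180, 180, 180, 180, 180].

### API

Orientations are given as [roll, pitch, yaw] about the fixed x, y, z axes, in that order (R = Rz(yaw) Ry(pitch) Rx(roll)).
In Python, from cell import get_obs, optics, env, nets gives the robot as it stands.
- The arm moves only by the shell command python3 -m creep 'ROWS' [FORCE]. ROWS is JSON, a list of rows, each an object of numbers: "wx", "wy", "wz": the turn, a rotation vector about the tool's x, y, z in degrees; "tx", "ty", "tz": the shift along the tool's x, y, z in mm; "gripper": the opening, from -1 (shut) to 1 (fully open). A call has 1 to 5 rows; each row is the pose to reach, as a shift and turn from the pose commanded when the call began, along the tool's axes at that moment; what a row does not reach only later rows make up. A row lasts 1/12 s, in which the tool goes at most 41.7 mm and 7.16 degrees, less where a joint would pass 70% of its speed; a pose out of reach is approached as far as the arm can. A call with a gripper value outside its range is refused whole. The fingers move at their own pace and stop on an object; FORCE is the grip in N (left out, the last holds). Time passes only in rows, so rows that repeat a pose let the fingers close. It gives the time, the measured TCP pose, the force, the opening and the grip force at its end, in the units of the state.
- get_obs(): the state, without advancing time (a new reading comes with each control period).
- optics.read_camera(name): name is "scene" or "top" or "wrist"; returns (picture, depth): 480x640x3 uint8, red, green, blue; 480x640 float32, m along the optical axis (not along the pixel's ray), 0 where there is no reading.
- optics.camera_info(name): a dict with "fovy" (degrees; the focal length in pixels is half the picture's height over the tangent of half this angle, whatever the lens; pixels are square), "cx", "cy" (the principal point, pixels), "k1" (the pictures are not rectified: a ray, as slopes to the right and down, at radius r is drawn at 1 + k1 r^2 times it, then the intrinsics apply), "R" (3x3) and "t" (3): a world point X has camera coordinates R X + t; the wrist camera has in their place "tool_from_camera" (4x4, takes a point from camera to tool coordinates, whose origin is the TCP and whose axes are the flange's). Camera axes: x right, y down, z forward; pixel columns grow to the right and rows downward; lengths in m; the calibration is good to about 2 mm. A picture is of the moment at which its call begins: read the wrist's pose just before it. camera_info takes no time and is no camera call.
- env.sign_off(): hands the job in; it is judged then, once.
Trained networks look in the newest picture that a camera, given by its name, has taken for a name from the list of things; names that differ only in an ending like _2 or _b are one class to them, and where a whole thing is asked for, a point or a joint stands for the part that bears it (a point fixed in the world has none). Each returns a list of dicts, best first, with "confidence" (0 to 1); they miss things now and then, are a little off and sometimes report something else, mostly with a low value. They report only what shows in the picture. A call takes as long as a camera call.
- nets.look_for(query, camera): "point" ([x, y, z] in m, in world coordinates, good to about 4 mm: the middle of the surface that is visible of it).
- nets.place_of(query, camera): "point" ([x, y, z] in m, in world coordinates, good to about 4 mm: a listed point, or the origin of a listed thing).
The state is a dict: "time_s": time; "qpos": joint angles; "joint_velocities": joint speeds; "effort": joint torques, N m; "tool_pos": TCP position; "tool_rot": TCP orientation; "force": force on the tool from outside, world axes, zero at the start; "wrist_torque": the same for the moment, N m; "grip_width": finger opening in m; "grasp_force": force on a finger pad.
Only numpy, scipy, OpenCV 4.12 (cv2) and the standard library are available. Lean on these libraries where they do the work, as an engineer would, in place of code of your own. Each camera call takes 0.05 s, during which the arm holds its last target. There are 200 camera calls.

## Working session

There is one attempt and no reset: what is moved stays moved. The work goes in short steps, Python scripts to look and compute and a shell command to move; the robot and the scene stay as the last step left them, time stands still between calls to the robot, and variables do not carry over. Pictures are saved under pics/ and viewed, at most 10 in all, crops included, and the job is handed in when it is done.

```bash
mkdir -p pics; ls; python3 - <<'E'
from cell import get_obs, optics, env, nets
import cv2,numpy as np
o=get_obs(); print({k:np.round(v,3).tolist() for k,v in o.items()}, env.grip_depth)
ims=[]
for c in ("scene","top"):
    p,d=optics.read_camera(c); ims.append(p)
    for q in ("clamp","ring","pivot","fixed_ring","rack","mug_mid","tin_mid","pliers_mid"):
        print(c,q,[(np.round(r["point"],3).tolist(),round(r["confidence"],2)) for r in nets.place_of(q,c)[:2]])
    cv2.imwrite(f"pics/{c}.png",p[:,:,::-1])
i=optics.camera_info("wrist"); print(i)
E
```

```text
pics
{'time_s': 0.0, 'qpos': [-63.191, 18.439, -4.018, 83.173, 1.296, 78.541, -3.259], 'joint_velocities': [-0.053, -0.026, 0.066, -0.011, 0.083, -0.119, 0.148], 'effort': [-0.001, -49.127, -0.404, -31.254, -0.064, 0.044, 0.0], 'tool_pos': [0.285, 0.584, 0.221], 'tool_rot': [-179.892, 0.006, 154.004], 'force': [0.166, 0.17, 0.963], 'wrist_torque': [0.052, -0.052, 0.01], 'grasp_force': 0.0, 'grip_width': 0.087} 0.0187
scene clamp [([0.586, -0.013, -0.002], 0.63)]
scene ring [([0.512, 0.084, 0.075], 0.89)]
scene pivot [([0.584, -0.009, 0.07], 0.61)]
scene fixed_ring []
scene rack [([0.503, 0.004, 0.087], 0.97), ([0.586, -0.016, -0.001], 0.47)]
scene mug_mid [([0.519, -0.165, 0.039], 0.95)]
scene tin_mid [([0.709, -0.078, 0.023], 0.77)]
scene pliers_mid [([0.705, 0.132, 0.005], 0.59)]
top clamp [([0.587, -0.014, 0.002], 0.93)]
top ring [([0.516, 0.08, 0.076], 0.98)]
top pivot [([0.504, 0.004, 0.087], 0.23)]
top fixed_ring [([0.462, -0.013, 0.08], 0.61)]
top rack [([0.502, 0.004, 0.088], 0.88)]
top mug_mid [([0.518, -0.164, 0.041], 0.92)]
top tin_mid [([0.717, -0.082, 0.02], 0.94)]
top pliers_mid [([0.707, 0.13, 0.005], 0.94)]
{'fovy': 62.811970754943026, 'cx': 319.6688988002495, 'cy': 242.1789816659723, 'k1': -0.08896025581305639, 'tool_from_camera': array([[ 5.66783927e-04, -9.63743679e-01, -2.66829159e-01,
         7.42217828e-02],
       [ 9.99999406e-01,  7.94560578e-04, -7.45679911e-04,
         4.99262101e-04],
       [ 9.30656232e-04, -2.66828578e-01,  9.63743557e-01,
        -1.61801715e-01],
       [ 0.00000000e+00,  0.00000000e+00,  0.00000000e+00,
         1.00000000e+00]])}
```

View pics/top.png

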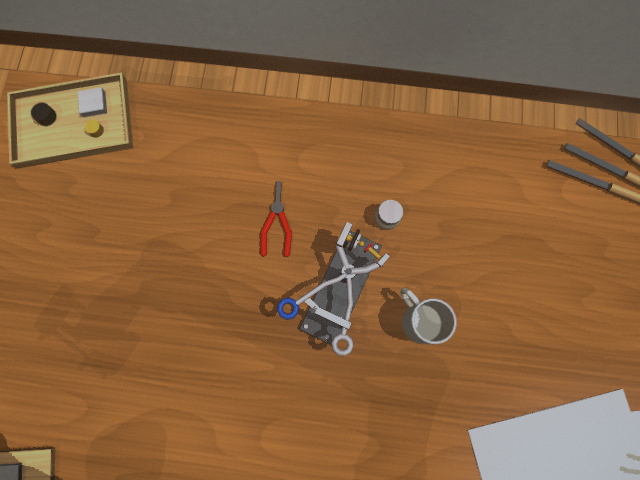

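View pics/scene.png

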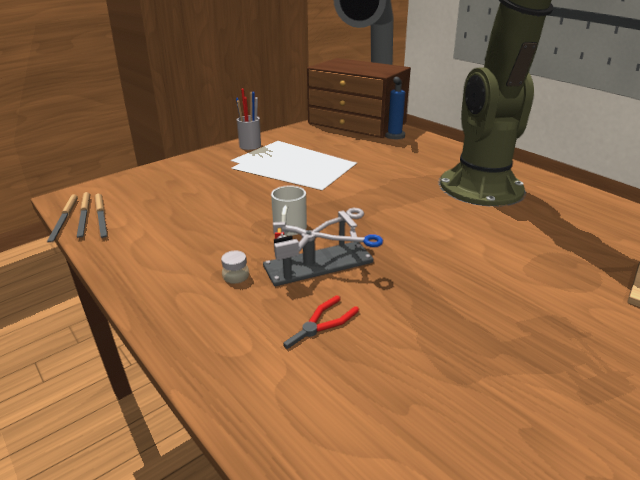

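Top view: the blue ring is at about (288,308), the pivot at (347,270), the fixed ring at (342,345) and the rack between the handles. The jaws are at the upper right with the jar next to them. This agrees with the nets: clamp yaw is about -19.5°, and the pivot-to-ring distance comes out at 118 mm against 123 mm given.

```bash
cat > h.py <<'E'
import sys,numpy as np
from cell import get_obs
from scipy.spatial.transform import Rotation as R
def to(x,y,z,yaw):
    o=get_obs(); r=R.from_euler('xyz',o["tool_rot"],degrees=True)
    d=r.inv().apply(np.array([x,y,z])-o["tool_pos"])*1000
    w=(r.inv()*R.from_euler('xyz',[180,0,yaw],degrees=True)).as_rotvec(degrees=True)
    print("t",o["time_s"],"pos",np.round(o["tool_pos"],4),"rot",np.round(o["tool_rot"],1),"F",np.round(o["force"],2),"go",np.round(d,1),"turn",np.round(w,1))
if __name__=="__main__": to(*map(float,sys.argv[1:]))
E
python3 -m creep '[{"tx":-167,"ty":-120,"wz":35,"gripper":-1},{"tx":-167,"ty":-120,"wz":35,"gripper":-1},{"tx":-167,"ty":-120,"wz":35,"gripper":-1},{"tx":-167,"ty":-120,"wz":35,"gripper":-1},{"tx":-167,"ty":-120,"wz":35,"gripper":-1}]' 20; python3 h.py 0.539 0.113 0.2 51.8
```

```text
t 0.9 pos [0.285  0.5842 0.2226] rot [180.   0. 154.] F [ 0.28 -0.05 -0.23] go [-434.9 -312.2   22.6] turn [  0.   -0.  102.2]validation failed for argument at $[0]...
```

```bash
python3 -m creep '[{"wx":0,"wy":0,"wz":35,"tx":-167,"ty":-120,"tz":0,"gripper":-1},{"wx":0,"wy":0,"wz":35,"tx":-167,"ty":-120,"tz":0,"gripper":-1},{"wx":0,"wy":0,"wz":35,"tx":-167,"ty":-120,"tz":0,"gripper":-1},{"wx":0,"wy":0,"wz":35,"tx":-167,"ty":-120,"tz":0,"gripper":-1},{"wx":0,"wy":0,"wz":35,"tx":-167,"ty":-120,"tz":0,"gripper":-1}]' 20; python3 h.py 0.539 0.113 0.2 51.8
```

```text
time_s: 1.32
tool_pos: [0.3835, 0.4009, 0.2228]
tool_rot: [180.0, 0.0, 118.6]
force: [1.3, -0.2, -0.1]
grip_width: 0.0618
grasp_force: 0.0
t 1.3167 pos [0.3835 0.4009 0.2228] rot [180.    0.  118.6] F [ 1.31 -0.16 -0.06] go [-327.2   -1.4   22.8] turn [ 0.  -0.  66.8]
```

```bash
python3 -m creep '[{"wx":0,"wy":0,"wz":35,"tx":-180,"ty":0,"tz":0,"gripper":-1},{"wx":0,"wy":0,"wz":35,"tx":-180,"ty":0,"tz":0,"gripper":-1},{"wx":0,"wy":0,"wz":35,"tx":-180,"ty":0,"tz":0,"gripper":-1},{"wx":0,"wy":0,"wz":35,"tx":-180,"ty":0,"tz":0,"gripper":-1},{"wx":0,"wy":0,"wz":35,"tx":-180,"ty":0,"tz":0,"gripper":-1}]'; python3 h.py 0.539 0.113 0.2 51.8
```

```text
time_s: 1.73
tool_pos: [0.4733, 0.2382, 0.2232]
tool_rot: [179.8, 0.1, 83.1]
force: [0.6, -0.6, 0.3]
grip_width: 0.0284
grasp_force: 0.0
t 1.7333 pos [0.4733 0.2382 0.2232] rot [1.798e+02 1.000e-01 8.310e+01] F [ 0.56 -0.6   0.3 ] go [-116.4   80.1   23.6] turn [ 0.2  0.1 31.3]
```

```bash
python3 -m creep '[{"wx":0,"wy":0,"wz":31,"tx":-116,"ty":80,"tz":24,"gripper":-1},{"wx":0,"wy":0,"wz":31,"tx":-116,"ty":80,"tz":24,"gripper":-1},{"wx":0,"wy":0,"wz":31,"tx":-116,"ty":80,"tz":24,"gripper":-1},{"wx":0,"wy":0,"wz":31,"tx":-116,"ty":80,"tz":24,"gripper":-1},{"wx":0,"wy":0,"wz":31,"tx":-116,"ty":80,"tz":24,"gripper":-1}]'; python3 - <<'E'
from cell import *
import cv2,numpy as np
from h import to
for c in ("wrist","top"):
    p,d=optics.read_camera(c)
    for q in ("ring","pivot","fixed_ring"):
        print(c,q,[(np.round(r["point"],4).tolist(),round(r["confidence"],2)) for r in nets.place_of(q,c)[:2]])
    if c=="wrist": cv2.imwrite("pics/w1.png",p[:,:,::-1])
to(0.539,0.113,0.062,51.8)
E
```

```text
time_s: 2.15
tool_pos: [0.539, 0.1151, 0.1981]
tool_rot: [179.9, 0.1, 52.1]
force: [-1.1, 0.5, 0.1]
grip_width: 0.0016
grasp_force: 0.0
wrist ring [([0.5132, 0.0855, 0.0762], 0.59)]
wrist pivot []
wrist fixed_ring [([0.4624, -0.0183, 0.0741], 0.94)]
top ring [([0.5123, 0.0837, 0.0776], 0.71)]
top pivot [([0.5858, -0.0132, 0.0764], 0.84)]
top fixed_ring [([0.4621, -0.0152, 0.0779], 0.76)]
t 2.55 pos [0.5369 0.1231 0.1988] rot [-180.    -0.    53.1] F [ 0.19  0.75 -0.01] go [ -6.9   7.7 136.8] turn [-0.  -0.   1.3]
```

View pics/w1.png

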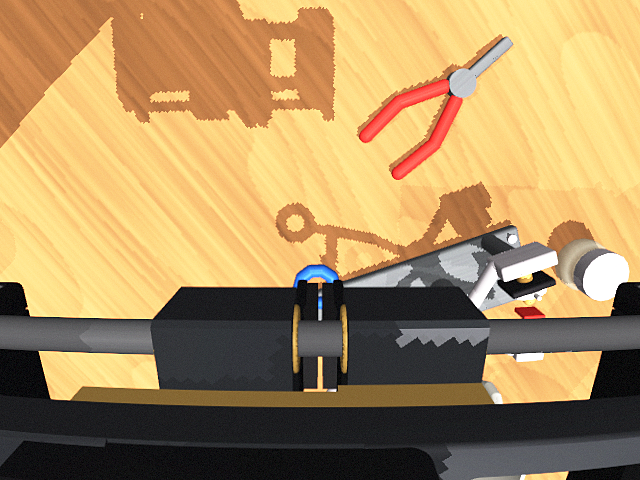

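The wrist view shows the blue ring at (317,275), directly ahead of the shut fingers at (320,300), so they line up. I'll descend on its outer side.

```bash
python3 -m creep '[{"wx":0,"wy":0,"wz":0,"tx":0,"ty":4,"tz":40,"gripper":-1},{"wx":0,"wy":0,"wz":0,"tx":0,"ty":4,"tz":75,"gripper":-1},{"wx":0,"wy":0,"wz":0,"tx":0,"ty":4,"tz":110,"gripper":-1},{"wx":0,"wy":0,"wz":0,"tx":0,"ty":4,"tz":136,"gripper":-1},{"wx":0,"wy":0,"wz":0,"tx":0,"ty":4,"tz":136,"gripper":-1}]'; python3 -m creep '[{"wx":0,"wy":0,"wz":0,"tx":-8,"ty":0,"tz":0,"gripper":-1},{"wx":0,"wy":0,"wz":0,"tx":-8,"ty":0,"tz":0,"gripper":-1},{"wx":0,"wy":0,"wz":0,"tx":-8,"ty":0,"tz":0,"gripper":-1},{"wx":0,"wy":0,"wz":0,"tx":-8,"ty":0,"tz":0,"gripper":-1},{"wx":0,"wy":0,"wz":0,"tx":-8,"ty":0,"tz":0,"gripper":-1}]'; python3 h.py 0.5128 0.084 0.062 53
```

```text
time_s: 2.97
tool_pos: [0.5356, 0.1191, 0.0571]
tool_rot: [-179.7, 0.5, 53.1]
force: [-0.9, 0.4, -0.4]
grip_width: 0.0005
grasp_force: 0.0
time_s: 3.38
tool_pos: [0.5368, 0.1137, 0.0643]
tool_rot: [179.9, -0.2, 53.0]
force: [-0.1, 0.1, 0.6]
grip_width: 0.0003
grasp_force: 0.0
t 3.3833 pos [0.5368 0.1137 0.0643] rot [179.9  -0.2  53. ] F [-0.12  0.06  0.57] go [-38.1  -1.3   2.2] turn [ 0.1 -0.2  0. ]
```

```bash
python3 -m creep '[{"wx":0,"wy":0,"wz":0,"tx":-4,"ty":0,"tz":1,"gripper":-1},{"wx":0,"wy":0,"wz":0,"tx":-8,"ty":0,"tz":1,"gripper":-1},{"wx":0,"wy":0,"wz":0,"tx":-12,"ty":0,"tz":1,"gripper":-1},{"wx":0,"wy":0,"wz":0,"tx":-12,"ty":0,"tz":1,"gripper":-1},{"wx":0,"wy":0,"wz":0,"tx":-12,"ty":0,"tz":1,"gripper":-1}]'; python3 h.py 0.5128 0.084 0.062 53
python3 -m creep '[{"wx":0,"wy":0,"wz":0,"tx":-1,"ty":0,"tz":0,"gripper":-1},{"wx":0,"wy":0,"wz":0,"tx":-2,"ty":0,"tz":0,"gripper":-1},{"wx":0,"wy":0,"wz":0,"tx":-3,"ty":0,"tz":0,"gripper":-1},{"wx":0,"wy":0,"wz":0,"tx":-3,"ty":0,"tz":0,"gripper":-1},{"wx":0,"wy":0,"wz":0,"tx":-3,"ty":0,"tz":0,"gripper":-1}]'; python3 h.py 0.5128 0.084 0.062 53
```

```text
time_s: 3.8
tool_pos: [0.5284, 0.1035, 0.0617]
tool_rot: [180.0, -0.0, 53.0]
force: [0.5, 2.1, 0.2]
grip_width: 0.0003
grasp_force: 0.5
t 3.8 pos [0.5284 0.1035 0.0617] rot [180.  -0.  53.] F [0.45 2.11 0.21] go [-25.   -0.7  -0.3] turn [ 0. -0. -0.]
time_s: 4.22
tool_pos: [0.5265, 0.1013, 0.0615]
tool_rot: [-180.0, -0.0, 53.0]
force: [0.2, 0.6, -0.4]
grip_width: 0.0004
grasp_force: 0.7
t 4.2167 pos [0.5265 0.1013 0.0615] rot [-180.   -0.   53.] F [ 0.24  0.58 -0.4 ] go [-22.   -0.5  -0.5] turn [-0. -0.  0.]
```

```bash
cat > f.py <<'E'
from cell import get_obs
import numpy as np
from scipy.spatial.transform import Rotation as R
o=get_obs(); r=R.from_euler('xyz',o["tool_rot"],degrees=True)
P=np.array([.5858,-.013]);F=r.inv().apply(o["force"]);c=np.array(o["tool_pos"])[:2]
print("PUSH",np.round(F,2),"|F|h",round(float(np.hypot(F[0],F[1])),2),"pos",np.round(o["tool_pos"],4),"tangent yaw",o["time_s"])
E
S='python3 f.py'
python3 -m creep '[{"wx":0,"wy":0,"wz":0,"tx":-1,"ty":0,"tz":0,"gripper":-1},{"wx":0,"wy":0,"wz":0,"tx":-2,"ty":0,"tz":0,"gripper":-1},{"wx":0,"wy":0,"wz":0,"tx":-3,"ty":0,"tz":0,"gripper":-1},{"wx":0,"wy":0,"wz":0,"tx":-3,"ty":0,"tz":0,"gripper":-1}]' >/dev/null; $S
python3 -m creep '[{"wx":0,"wy":0,"wz":0,"tx":-1,"ty":0,"tz":0,"gripper":-1},{"wx":0,"wy":0,"wz":0,"tx":-2,"ty":0,"tz":0,"gripper":-1},{"wx":0,"wy":0,"wz":0,"tx":-2,"ty":0,"tz":0,"gripper":-1}]' >/dev/null; $S
python3 -m creep '[{"wx":0,"wy":0,"wz":0,"tx":-1,"ty":0,"tz":0,"gripper":-1},{"wx":0,"wy":0,"wz":0,"tx":-2,"ty":0,"tz":0,"gripper":-1},{"wx":0,"wy":0,"wz":0,"tx":-2,"ty":0,"tz":0,"gripper":-1}]' >/dev/null; $S
python3 -m creep '[{"wx":0,"wy":0,"wz":0,"tx":-1,"ty":0,"tz":0,"gripper":-1},{"wx":0,"wy":0,"wz":0,"tx":-2,"ty":0,"tz":0,"gripper":-1},{"wx":0,"wy":0,"wz":0,"tx":-2,"ty":0,"tz":0,"gripper":-1}]' >/dev/null; $S
```

```text
PUSH [ 4.07 -0.5   0.87] |F|h 4.1 pos [0.5249 0.0994 0.0617] tangent yaw 4.55
PUSH [ 5.37 -1.39  0.15] |F|h 5.54 pos [0.5242 0.0985 0.0619] tangent yaw 4.8
PUSH [ 6.87 -2.14  1.12] |F|h 7.2 pos [0.5233 0.0975 0.062 ] tangent yaw 5.05
PUSH [ 2.39 -0.77 -0.19] |F|h 2.51 pos [0.521  0.0941 0.0617] tangent yaw 5.3
```

```bash
S='python3 f.py'
python3 -m creep '[{"wx":0,"wy":0,"wz":0,"tx":-1,"ty":0,"tz":0,"gripper":-1},{"wx":0,"wy":0,"wz":0,"tx":-2,"ty":0,"tz":0,"gripper":-1},{"wx":0,"wy":0,"wz":0,"tx":-2,"ty":0,"tz":0,"gripper":-1}]' >/dev/null; $S
python3 -m creep '[{"wx":0,"wy":0,"wz":0,"tx":-1,"ty":0,"tz":0,"gripper":-1},{"wx":0,"wy":0,"wz":0,"tx":-2,"ty":0,"tz":0,"gripper":-1},{"wx":0,"wy":0,"wz":0,"tx":-2,"ty":0,"tz":0,"gripper":-1}]' >/dev/null; $S
python3 -m creep '[{"wx":0,"wy":0,"wz":0,"tx":-1,"ty":0,"tz":0,"gripper":-1},{"wx":0,"wy":0,"wz":0,"tx":-2,"ty":0,"tz":0,"gripper":-1},{"wx":0,"wy":0,"wz":0,"tx":-2,"ty":0,"tz":0,"gripper":-1}]' >/dev/null; $S
python3 -m creep '[{"wx":0,"wy":0,"wz":0,"tx":-1,"ty":0,"tz":0,"gripper":-1},{"wx":0,"wy":0,"wz":0,"tx":-2,"ty":0,"tz":0,"gripper":-1},{"wx":0,"wy":0,"wz":0,"tx":-2,"ty":0,"tz":0,"gripper":-1}]' >/dev/null; $S
```

```text
PUSH [ 6.08 -2.33  0.78] |F|h 6.51 pos [0.5202 0.0934 0.0617] tangent yaw 5.55
PUSH [ 9.46 -1.6   2.26] |F|h 9.59 pos [0.5196 0.0929 0.0618] tangent yaw 5.8
PUSH [ 9.62 -2.39  4.3 ] |F|h 9.92 pos [0.519  0.0923 0.0621] tangent yaw 6.05
PUSH [11.68 -1.44  2.9 ] |F|h 11.77 pos [0.5182 0.0915 0.0622] tangent yaw 6.3
```

```bash
S='python3 f.py'
for i in 1; do python3 -m creep '[{"wx":0,"wy":0,"wz":0,"tx":-1,"ty":0,"tz":0,"gripper":-1},{"wx":0,"wy":0,"wz":0,"tx":-1.5,"ty":0,"tz":0,"gripper":-1},{"wx":0,"wy":0,"wz":0,"tx":-1.5,"ty":0,"tz":0,"gripper":-1}]' >/dev/null; $S; done
python3 -m creep '[{"wx":0,"wy":0,"wz":0,"tx":-1,"ty":0,"tz":0,"gripper":-1},{"wx":0,"wy":0,"wz":0,"tx":-1.5,"ty":0,"tz":0,"gripper":-1},{"wx":0,"wy":0,"wz":0,"tx":-1.5,"ty":0,"tz":0,"gripper":-1}]' >/dev/null; $S
```

```text
PUSH [ 6.12 -3.32  0.7 ] |F|h 6.96 pos [0.5162 0.0887 0.0622] tangent yaw 6.55
PUSH [ 8.14 -2.58  0.84] |F|h 8.54 pos [0.5152 0.0878 0.062 ] tangent yaw 6.8
```

```bash
S='python3 f.py'
python3 -m creep '[{"wx":0,"wy":0,"wz":0,"tx":-1,"ty":0,"tz":0,"gripper":-1},{"wx":0,"wy":0,"wz":0,"tx":-2,"ty":0,"tz":0,"gripper":-1},{"wx":0,"wy":0,"wz":0,"tx":-2,"ty":0,"tz":0,"gripper":-1}]' >/dev/null; $S
python3 -m creep '[{"wx":0,"wy":0,"wz":0,"tx":-1,"ty":0,"tz":0,"gripper":-1},{"wx":0,"wy":0,"wz":0,"tx":-2,"ty":0,"tz":0,"gripper":-1},{"wx":0,"wy":0,"wz":0,"tx":-2,"ty":0,"tz":0,"gripper":-1}]' >/dev/null; $S
```

```text
PUSH [10.17 -2.8   3.63] |F|h 10.55 pos [0.5145 0.0872 0.062 ] tangent yaw 7.05
PUSH [12.12 -3.69  4.11] |F|h 12.67 pos [0.5138 0.0865 0.0622] tangent yaw 7.3
```

```bash
S='python3 f.py'
python3 -m creep '[{"wx":0,"wy":0,"wz":0,"tx":-1,"ty":0,"tz":0,"gripper":-1},{"wx":0,"wy":0,"wz":0,"tx":-1.5,"ty":0,"tz":0,"gripper":-1},{"wx":0,"wy":0,"wz":0,"tx":-1.5,"ty":0,"tz":0,"gripper":-1}]' >/dev/null; $S
python3 -m creep '[{"wx":0,"wy":0,"wz":0,"tx":-1,"ty":0,"tz":0,"gripper":-1},{"wx":0,"wy":0,"wz":0,"tx":-1.5,"ty":0,"tz":0,"gripper":-1},{"wx":0,"wy":0,"wz":0,"tx":-1.5,"ty":0,"tz":0,"gripper":-1}]' >/dev/null; $S
```

```text
PUSH [12.64 -2.58  3.34] |F|h 12.9 pos [0.513  0.0858 0.0622] tangent yaw 7.55
PUSH [ 9.1  -3.81  1.16] |F|h 9.86 pos [0.5112 0.0829 0.0622] tangent yaw 7.8
```

```bash
S='python3 f.py'
python3 -m creep '[{"wx":0,"wy":0,"wz":0,"tx":-1,"ty":0,"tz":0,"gripper":-1},{"wx":0,"wy":0,"wz":0,"tx":-1.5,"ty":0,"tz":0,"gripper":-1},{"wx":0,"wy":0,"wz":0,"tx":-1.5,"ty":0,"tz":0,"gripper":-1}]' >/dev/null; $S
python3 -m creep '[{"wx":0,"wy":0,"wz":0,"tx":-1,"ty":0,"tz":0,"gripper":-1},{"wx":0,"wy":0,"wz":0,"tx":-1.5,"ty":0,"tz":0,"gripper":-1},{"wx":0,"wy":0,"wz":0,"tx":-1.5,"ty":0,"tz":0,"gripper":-1}]' >/dev/null; $S
```

```text
PUSH [11.07 -3.66  1.8 ] |F|h 11.66 pos [0.5107 0.0825 0.0622] tangent yaw 8.05
PUSH [12.8  -4.4   2.09] |F|h 13.53 pos [0.5102 0.082  0.0623] tangent yaw 8.3
```

```bash
S='python3 f.py'
python3 -m creep '[{"wx":0,"wy":0,"wz":0,"tx":-1.5,"ty":0,"tz":0,"gripper":-1},{"wx":0,"wy":0,"wz":0,"tx":-1.5,"ty":0,"tz":0,"gripper":-1},{"wx":0,"wy":0,"wz":0,"tx":-1.5,"ty":0,"tz":0,"gripper":-1}]' >/dev/null; $S
python3 -m creep '[{"wx":0,"wy":0,"wz":0,"tx":-1,"ty":0,"tz":0,"gripper":-1},{"wx":0,"wy":0,"wz":0,"tx":-1,"ty":0,"tz":0,"gripper":-1},{"wx":0,"wy":0,"wz":0,"tx":-1,"ty":0,"tz":0,"gripper":-1}]' >/dev/null; $S
```

```text
PUSH [13.48 -3.73  3.29] |F|h 13.98 pos [0.5097 0.0815 0.0625] tangent yaw 8.55
PUSH [15.62 -5.09  2.49] |F|h 16.43 pos [0.5094 0.0812 0.0627] tangent yaw 8.8
```

```bash
S='python3 f.py'
python3 -m creep '[{"wx":0,"wy":0,"wz":0,"tx":-1,"ty":0,"tz":0,"gripper":-1},{"wx":0,"wy":0,"wz":0,"tx":-1,"ty":0,"tz":0,"gripper":-1},{"wx":0,"wy":0,"wz":0,"tx":-1,"ty":0,"tz":0,"gripper":-1}]' >/dev/null; $S
python3 -m creep '[{"wx":0,"wy":0,"wz":0,"tx":-1,"ty":0,"tz":0,"gripper":-1},{"wx":0,"wy":0,"wz":0,"tx":-1,"ty":0,"tz":0,"gripper":-1},{"wx":0,"wy":0,"wz":0,"tx":-1,"ty":0,"tz":0,"gripper":-1}]' >/dev/null; $S
```

```text
PUSH [15.85 -5.1   4.84] |F|h 16.65 pos [0.5092 0.0811 0.0627] tangent yaw 9.05
PUSH [16.7  -4.77  3.4 ] |F|h 17.37 pos [0.5087 0.0806 0.0629] tangent yaw 9.3
```

```bash
S='python3 f.py'
python3 -m creep '[{"wx":0,"wy":0,"wz":0,"tx":-1,"ty":0,"tz":0,"gripper":-1},{"wx":0,"wy":0,"wz":0,"tx":-1,"ty":0,"tz":0,"gripper":-1},{"wx":0,"wy":0,"wz":0,"tx":-1,"ty":0,"tz":0,"gripper":-1}]' >/dev/null; $S
python3 -m creep '[{"wx":0,"wy":0,"wz":0,"tx":-1,"ty":0,"tz":0,"gripper":-1},{"wx":0,"wy":0,"wz":0,"tx":-1,"ty":0,"tz":0,"gripper":-1},{"wx":0,"wy":0,"wz":0,"tx":-1,"ty":0,"tz":0,"gripper":-1}]' >/dev/null; $S
```

```text
PUSH [19.29 -3.48  4.85] |F|h 19.6 pos [0.5085 0.0805 0.063 ] tangent yaw 9.55
PUSH [15.11 -5.14  0.6 ] |F|h 15.96 pos [0.5076 0.0795 0.063 ] tangent yaw 9.8
```

The click came at about 19 N, with a drop in force and a jump in position. I'll back off outward.

```bash
python3 -m creep '[{"wx":0,"wy":0,"wz":0,"tx":5,"ty":0,"tz":0,"gripper":-1},{"wx":0,"wy":0,"wz":0,"tx":10,"ty":0,"tz":0,"gripper":-1},{"wx":0,"wy":0,"wz":0,"tx":18,"ty":0,"tz":0,"gripper":-1},{"wx":0,"wy":0,"wz":0,"tx":26,"ty":0,"tz":0,"gripper":-1},{"wx":0,"wy":0,"wz":0,"tx":30,"ty":0,"tz":0,"gripper":-1}]'
python3 -m creep '[{"wx":0,"wy":0,"wz":0,"tx":0,"ty":0,"tz":0,"gripper":-1},{"wx":0,"wy":0,"wz":0,"tx":0,"ty":0,"tz":0,"gripper":-1},{"wx":0,"wy":0,"wz":0,"tx":0,"ty":0,"tz":0,"gripper":-1},{"wx":0,"wy":0,"wz":0,"tx":0,"ty":0,"tz":0,"gripper":-1},{"wx":0,"wy":0,"wz":0,"tx":0,"ty":0,"tz":0,"gripper":-1}]'
python3 - <<'E'
from cell import *
import cv2,numpy as np
from h import to
for c in ("scene","top","wrist"):
    p,d=optics.read_camera(c)
    for q in ("ring","pivot"):
        print(c,q,[(np.round(r["point"],4).tolist(),round(r["confidence"],2)) for r in nets.place_of(q,c)[:2]])
    if c!="top": cv2.imwrite(f"pics/{c}2.png",cv2.resize(p[150:330,220:460,::-1],(720,540)) if c=="scene" else p[:,:,::-1])
to(.51,.08,.07,53)
E
```

```text
time_s: 10.22
tool_pos: [0.5228, 0.0955, 0.0612]
tool_rot: [180.0, 0.1, 53.0]
force: [-0.4, -0.2, -0.0]
grip_width: 0.0005
grasp_force: 0.0
time_s: 10.63
tool_pos: [0.5224, 0.0955, 0.0615]
tool_rot: [-180.0, 0.0, 53.0]
force: [-0.1, -0.1, -1.1]
grip_width: 0.0003
grasp_force: 0.0
scene ring [([0.4938, 0.0604, 0.0765], 0.61), ([0.707, 0.1277, 0.0013], 0.53)]
scene pivot [([0.5881, -0.0096, 0.0701], 0.69), ([0.7071, -0.0782, 0.0242], 0.68)]
top ring [([0.4942, 0.0616, 0.0741], 0.86)]
top pivot [([0.5884, -0.0134, 0.0745], 0.65)]
wrist ring []
wrist pivot [([0.5865, -0.0169, 0.0721], 0.6)]
t 11.0833 pos [0.5226 0.0961 0.0616] rot [180.  -0.  53.] F [ 0.25 -0.56 -0.17] go [-20.4  -0.4  -8.4] turn [ 0. -0.  0.]
```

View pics/scene2.png

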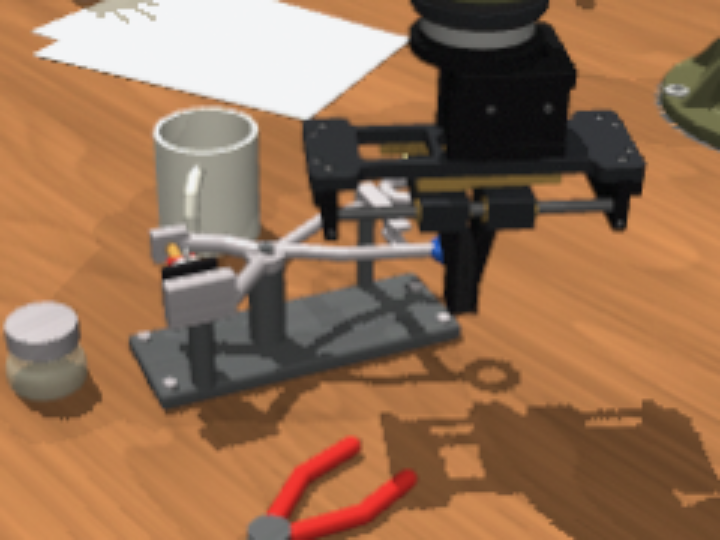

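View pics/wrist2.png

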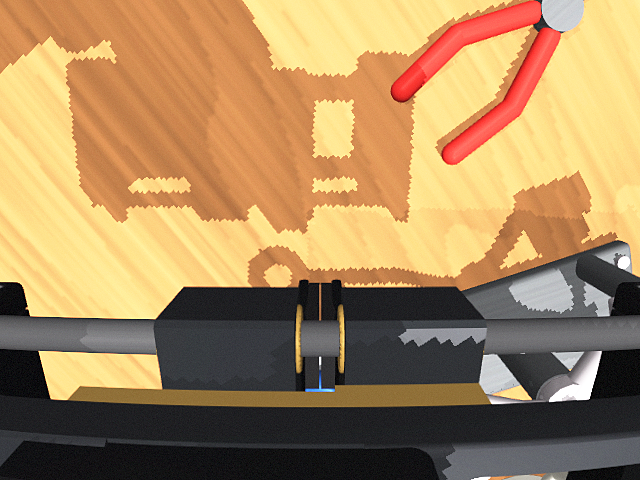

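The clamp stayed locked: the ring is now near (0.494, 0.061). The mug, jar and pliers are untouched. I'll back up for a better view of which tooth holds it.

```bash
python3 -m creep '[{"wx":0,"wy":0,"wz":0,"tx":20,"ty":0,"tz":-30,"gripper":-1},{"wx":0,"wy":0,"wz":0,"tx":40,"ty":20,"tz":-60,"gripper":-1},{"wx":0,"wy":0,"wz":0,"tx":60,"ty":30,"tz":-85,"gripper":-1},{"wx":0,"wy":0,"wz":0,"tx":70,"ty":30,"tz":-85,"gripper":-1},{"wx":0,"wy":0,"wz":0,"tx":70,"ty":30,"tz":-85,"gripper":-1}]'
cat > seg.py <<'E'
from cell import *
import cv2,numpy as np
from scipy.spatial.transform import Rotation as R
def blue(c,name=None):
    o=get_obs(); p,d=optics.read_camera(c); i=optics.camera_info(c)
    if name: cv2.imwrite(name,p[:,:,::-1])
    h=cv2.cvtColor(p,cv2.COLOR_RGB2HSV)
    m=((h[...,0]>100)&(h[...,0]<130)&(h[...,1]>120)&(h[...,2]>50)).astype(np.uint8)
    n,l,s,_=cv2.connectedComponentsWithStats(m)
    f=240/np.tan(np.radians(i["fovy"]/2))
    for k in np.argsort(-s[1:,4])[:3]+1:
        v,u=np.nonzero(l==k)
        if len(u)<15: continue
        K=np.array([[f,0,i["cx"]],[0,f,i["cy"]],[0,0,1]])
        ray=cv2.undistortPoints(np.c_[u,v].astype(np.float32)[:,None],K,np.array([i["k1"],0,0,0]))[:,0]
        ray=np.c_[ray,np.ones(len(ray))]
        if c=="wrist":
            T=i["tool_from_camera"];r=R.from_euler('xyz',o["tool_rot"],degrees=True)
            C=r.apply(T[:3,3])+o["tool_pos"]; D=r.apply(ray@T[:3,:3].T)
        else: C=-i["R"].T@i["t"]; D=ray@i["R"]
        X=C+D*((.079-C[2])/D[:,2])[:,None]
        (cc,rad)=cv2.minEnclosingCircle((X[:,:2]*1000).astype(np.float32))
        print(c,"px",u.mean().round(),v.mean().round(),len(u),"centre",np.round(cc,1),"rad",round(rad,1))
if __name__=="__main__":
    blue("top"); blue("scene"); blue("wrist","pics/w3.png")
    for q in ("ring","pivot"): print(q,[(np.round(r["point"],4).tolist(),round(r["confidence"],2)) for r in nets.place_of(q,"wrist")[:1]])
E
python3 seg.py; python3 f.py
```

```text
time_s: 11.5
tool_pos: [0.591, 0.1364, 0.1481]
tool_rot: [179.9, -0.2, 53.1]
force: [-0.4, 1.4, 0.3]
grip_width: 0.0004
grasp_force: 0.0
top px 297.0 321.0 261 centre [492.7  63.8] rad 18.1
scene px 400.0 109.0 218 centre [-193.7 -461.5] rad 220.8
scene px 375.0 233.0 101 centre [497.7  65.1] rad 20.7
scene px 253.0 103.0 38 centre [ 182.  -815.1] rad 170.0
ring []
pivot []
PUSH [ 0.42 -0.08 -0.06] |F|h 0.43 pos [0.5872 0.133  0.1452] tangent yaw 11.75
```

View pics/w3.png

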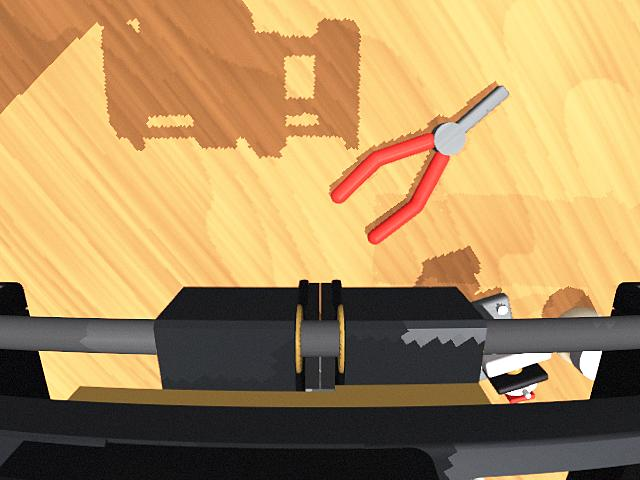

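```bash
python3 - <<'E'
import seg,cv2,numpy as np
rd=seg.optics.read_camera
class O:
    camera_info=staticmethod(seg.optics.camera_info)
    read_camera=staticmethod(lambda c:(np.ascontiguousarray(cv2.imread(f"pics/{c}.png")[:,:,::-1]),None))
real=seg.optics; seg.optics=O; seg.blue("top"); seg.blue("scene")
seg.optics=real
p,_=real.read_camera("scene"); cv2.imwrite("pics/s4.png",cv2.resize(p[205:280,250:400,::-1],(800,400),interpolation=cv2.INTER_CUBIC))
E
```

```text
top px 287.0 308.0 255 centre [512.3  83.5] rad 18.2
scene px 396.0 112.0 573 centre [-158.9 -448.6] rad 256.0
scene px 373.0 240.0 160 centre [516.4  86.6] rad 20.6
scene px 253.0 103.0 38 centre [ 182.  -815.1] rad 170.0
```

View pics/s4.png

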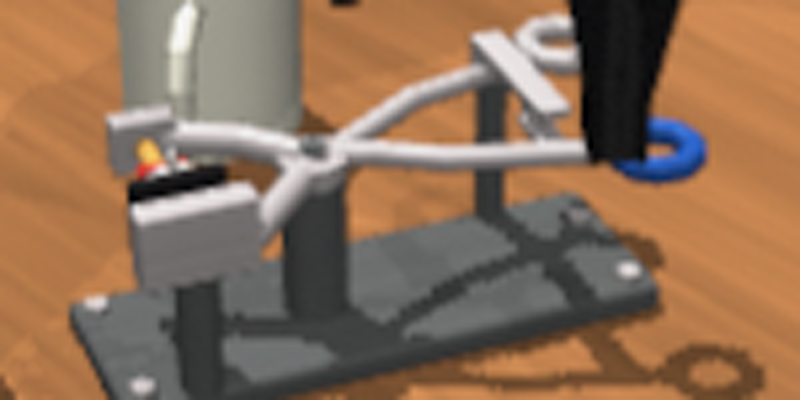

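The top camera puts ring travel at 27.8 mm (about 0.23 rad). I'll confirm this is the last tooth clicked by touching the locked ring lightly and noting where contact starts.

```bash
python3 -m creep '[{"wx":0,"wy":0,"wz":0,"tx":-40,"ty":-28,"tz":25,"gripper":-1},{"wx":0,"wy":0,"wz":0,"tx":-58,"ty":-30,"tz":55,"gripper":-1},{"wx":0,"wy":0,"wz":0,"tx":-64,"ty":-30,"tz":84,"gripper":-1},{"wx":0,"wy":0,"wz":0,"tx":-70,"ty":-30,"tz":84,"gripper":-1},{"wx":0,"wy":0,"wz":0,"tx":-70,"ty":-30,"tz":84,"gripper":-1}]' >/dev/null; python3 f.py
python3 -m creep '[{"wx":0,"wy":0,"wz":0,"tx":-3,"ty":0,"tz":0,"gripper":-1},{"wx":0,"wy":0,"wz":0,"tx":-6,"ty":0,"tz":0,"gripper":-1},{"wx":0,"wy":0,"wz":0,"tx":-9,"ty":0,"tz":0,"gripper":-1},{"wx":0,"wy":0,"wz":0,"tx":-9,"ty":0,"tz":0,"gripper":-1},{"wx":0,"wy":0,"wz":0,"tx":-9,"ty":0,"tz":0,"gripper":-1}]'>/dev/null; python3 f.py
```

```text
PUSH [ 0.59  0.3  -1.18] |F|h 0.66 pos [0.5203 0.0942 0.0615] tangent yaw 12.2167
PUSH [0.77 0.06 0.32] |F|h 0.78 pos [0.518  0.0891 0.0635] tangent yaw 12.6333
```

```bash
python3 -m creep '[{"wx":0,"wy":0,"wz":0,"tx":-1.5,"ty":0,"tz":0,"gripper":-1},{"wx":0,"wy":0,"wz":0,"tx":-3,"ty":0,"tz":0,"gripper":-1},{"wx":0,"wy":0,"wz":0,"tx":-3,"ty":0,"tz":0,"gripper":-1}]'>/dev/null; python3 f.py
python3 -m creep '[{"wx":0,"wy":0,"wz":0,"tx":-1.5,"ty":0,"tz":0,"gripper":-1},{"wx":0,"wy":0,"wz":0,"tx":-3,"ty":0,"tz":0,"gripper":-1},{"wx":0,"wy":0,"wz":0,"tx":-3,"ty":0,"tz":0,"gripper":-1}]'>/dev/null; python3 f.py
```

```text
PUSH [-0.41  0.07 -0.18] |F|h 0.42 pos [0.5153 0.0862 0.0626] tangent yaw 12.8833
PUSH [0.96 0.5  0.09] |F|h 1.08 pos [0.5136 0.0841 0.0626] tangent yaw 13.1333
```

```bash
python3 -m creep '[{"wx":0,"wy":0,"wz":0,"tx":-1.5,"ty":0,"tz":0,"gripper":-1},{"wx":0,"wy":0,"wz":0,"tx":-2.5,"ty":0,"tz":0,"gripper":-1},{"wx":0,"wy":0,"wz":0,"tx":-2.5,"ty":0,"tz":0,"gripper":-1}]'>/dev/null; python3 f.py
python3 -m creep '[{"wx":0,"wy":0,"wz":0,"tx":-1,"ty":0,"tz":0,"gripper":-1},{"wx":0,"wy":0,"wz":0,"tx":-2,"ty":0,"tz":0,"gripper":-1},{"wx":0,"wy":0,"wz":0,"tx":-2,"ty":0,"tz":0,"gripper":-1}]'>/dev/null; python3 f.py
```

```text
PUSH [ 4.6  -0.81  1.41] |F|h 4.67 pos [0.513  0.0835 0.063 ] tangent yaw 13.3833
PUSH [ 7.74 -1.42  1.6 ] |F|h 7.87 pos [0.5124 0.0831 0.0633] tangent yaw 13.6333
```

```bash
python3 -m creep '[{"wx":0,"wy":0,"wz":0,"tx":-1,"ty":0,"tz":0,"gripper":-1},{"wx":0,"wy":0,"wz":0,"tx":-2,"ty":0,"tz":0,"gripper":-1},{"wx":0,"wy":0,"wz":0,"tx":-2,"ty":0,"tz":0,"gripper":-1}]'>/dev/null; python3 f.py
python3 -m creep '[{"wx":0,"wy":0,"wz":0,"tx":-1,"ty":0,"tz":0,"gripper":-1},{"wx":0,"wy":0,"wz":0,"tx":-2,"ty":0,"tz":0,"gripper":-1},{"wx":0,"wy":0,"wz":0,"tx":-2,"ty":0,"tz":0,"gripper":-1}]'>/dev/null; python3 f.py
```

```text
PUSH [ 8.82 -1.45  1.7 ] |F|h 8.94 pos [0.5117 0.0825 0.0635] tangent yaw 13.8833
PUSH [11.19 -1.49  1.56] |F|h 11.29 pos [0.5111 0.0821 0.0638] tangent yaw 14.1333
```

```bash
python3 -m creep '[{"wx":0,"wy":0,"wz":0,"tx":-1,"ty":0,"tz":0,"gripper":-1},{"wx":0,"wy":0,"wz":0,"tx":-2,"ty":0,"tz":0,"gripper":-1},{"wx":0,"wy":0,"wz":0,"tx":-2,"ty":0,"tz":0,"gripper":-1}]'>/dev/null; python3 f.py
python3 -m creep '[{"wx":0,"wy":0,"wz":0,"tx":-1,"ty":0,"tz":0,"gripper":-1},{"wx":0,"wy":0,"wz":0,"tx":-1.5,"ty":0,"tz":0,"gripper":-1},{"wx":0,"wy":0,"wz":0,"tx":-1.5,"ty":0,"tz":0,"gripper":-1}]'>/dev/null; python3 f.py
python3 -m creep '[{"wx":0,"wy":0,"wz":0,"tx":-1,"ty":0,"tz":0,"gripper":-1},{"wx":0,"wy":0,"wz":0,"tx":-1,"ty":0,"tz":0,"gripper":-1},{"wx":0,"wy":0,"wz":0,"tx":-1,"ty":0,"tz":0,"gripper":-1}]'>/dev/null; python3 f.py
```

```text
PUSH [13.34 -3.49  1.89] |F|h 13.79 pos [0.5104 0.0817 0.0641] tangent yaw 14.3833
PUSH [15.62 -2.99  1.94] |F|h 15.9 pos [0.5098 0.0813 0.0642] tangent yaw 14.6333
PUSH [15.03 -3.09  2.73] |F|h 15.35 pos [0.5091 0.0809 0.0643] tangent yaw 14.8833
```

```bash
python3 -m creep '[{"wx":0,"wy":0,"wz":0,"tx":-1,"ty":0,"tz":0,"gripper":-1},{"wx":0,"wy":0,"wz":0,"tx":-1,"ty":0,"tz":0,"gripper":-1},{"wx":0,"wy":0,"wz":0,"tx":-1,"ty":0,"tz":0,"gripper":-1}]'>/dev/null; python3 f.py
python3 -m creep '[{"wx":0,"wy":0,"wz":0,"tx":-1,"ty":0,"tz":0,"gripper":-1},{"wx":0,"wy":0,"wz":0,"tx":-1,"ty":0,"tz":0,"gripper":-1},{"wx":0,"wy":0,"wz":0,"tx":-1,"ty":0,"tz":0,"gripper":-1}]'>/dev/null; python3 f.py
```

```text
PUSH [16.9  -4.58  4.86] |F|h 17.51 pos [0.5088 0.0806 0.0642] tangent yaw 15.1333
PUSH [17.95 -3.76  3.82] |F|h 18.34 pos [0.5084 0.0803 0.0644] tangent yaw 15.3833
```

```bash
python3 -m creep '[{"wx":0,"wy":0,"wz":0,"tx":-0.8,"ty":0,"tz":0,"gripper":-1},{"wx":0,"wy":0,"wz":0,"tx":-0.8,"ty":0,"tz":0,"gripper":-1},{"wx":0,"wy":0,"wz":0,"tx":-0.8,"ty":0,"tz":0,"gripper":-1}]'>/dev/null; python3 f.py
```

```text
PUSH [18.58 -4.61  4.72] |F|h 19.14 pos [0.5081 0.08   0.0645] tangent yaw 15.6333
```

```bash
python3 -m creep '[{"wx":0,"wy":0,"wz":0,"tx":-0.8,"ty":0,"tz":0,"gripper":-1},{"wx":0,"wy":0,"wz":0,"tx":-0.8,"ty":0,"tz":0,"gripper":-1},{"wx":0,"wy":0,"wz":0,"tx":-0.8,"ty":0,"tz":0,"gripper":-1}]'>/dev/null; python3 f.py
```

```text
PUSH [14.4  -5.86 -2.35] |F|h 15.54 pos [0.5064 0.0782 0.0646] tangent yaw 15.8833
```

```bash
python3 -m creep '[{"wx":0,"wy":0,"wz":0,"tx":3,"ty":0,"tz":0,"gripper":-1},{"wx":0,"wy":0,"wz":0,"tx":6,"ty":0,"tz":0,"gripper":-1},{"wx":0,"wy":0,"wz":0,"tx":10,"ty":0,"tz":0,"gripper":-1},{"wx":0,"wy":0,"wz":0,"tx":14,"ty":0,"tz":0,"gripper":-1},{"wx":0,"wy":0,"wz":0,"tx":20,"ty":0,"tz":0,"gripper":-1}]' >/dev/null; python3 f.py
python3 -m creep '[{"wx":0,"wy":0,"wz":0,"tx":8,"ty":0,"tz":0,"gripper":-1},{"wx":0,"wy":0,"wz":0,"tx":8,"ty":0,"tz":0,"gripper":-1},{"wx":0,"wy":0,"wz":0,"tx":8,"ty":0,"tz":0,"gripper":-1},{"wx":0,"wy":0,"wz":0,"tx":8,"ty":0,"tz":0,"gripper":-1},{"wx":0,"wy":0,"wz":0,"tx":8,"ty":0,"tz":0,"gripper":-1}]' >/dev/null; python3 f.py
python3 seg.py | grep -v '103.0\|109.0'
```

```text
PUSH [-0.36  0.34  0.01] |F|h 0.5 pos [0.5154 0.0866 0.0627] tangent yaw 16.3
PUSH [0.87 0.51 0.64] |F|h 1.01 pos [0.5201 0.0925 0.0623] tangent yaw 16.7167
scene px 366.0 233.0 22 centre [506.3  60.1] rad 14.7
wrist px 320.0 375.0 61 centre [504.  73.] rad 5.8
wrist px 329.0 389.0 38 centre [502.4  64.4] rad 2.2
ring []
pivot [([0.5877, -0.015, 0.0737], 0.9)]
```

```bash
python3 -m creep '[{"wx":0,"wy":0,"wz":0,"tx":20,"ty":0,"tz":-30,"gripper":-1},{"wx":0,"wy":0,"wz":0,"tx":40,"ty":10,"tz":-60,"gripper":-1},{"wx":0,"wy":0,"wz":0,"tx":65,"ty":25,"tz":-60,"gripper":-1},{"wx":0,"wy":0,"wz":0,"tx":75,"ty":30,"tz":-60,"gripper":-1},{"wx":0,"wy":0,"wz":0,"tx":75,"ty":30,"tz":-60,"gripper":-1}]' >/dev/null; python3 f.py; python3 - <<'E'
import seg; seg.blue("top"); seg.blue("top")
E
```

```text
PUSH [-0.42 -0.59 -0.74] |F|h 0.72 pos [0.5917 0.1367 0.1231] tangent yaw 17.3833
top px 297.0 321.0 261 centre [492.7  63.8] rad 18.1
top px 297.0 321.0 262 centre [492.4  63.8] rad 18.2
```

The ring fell back to the same tooth (0.23). The finger's friction dragged the ring down as it withdrew, which freed the pawl. I'll push again and this time lift the finger as I back off.

```bash
python3 -m creep '[{"wx":0,"wy":0,"wz":0,"tx":-40,"ty":-28,"tz":5,"gripper":-1},{"wx":0,"wy":0,"wz":0,"tx":-60,"ty":-30,"tz":35,"gripper":-1},{"wx":0,"wy":0,"wz":0,"tx":-66,"ty":-30,"tz":64,"gripper":-1},{"wx":0,"wy":0,"wz":0,"tx":-72,"ty":-30,"tz":64,"gripper":-1},{"wx":0,"wy":0,"wz":0,"tx":-75,"ty":-30,"tz":64,"gripper":-1}]' >/dev/null; python3 f.py
python3 -m creep '[{"wx":0,"wy":0,"wz":0,"tx":-4,"ty":0,"tz":0,"gripper":-1},{"wx":0,"wy":0,"wz":0,"tx":-8,"ty":0,"tz":0,"gripper":-1},{"wx":0,"wy":0,"wz":0,"tx":-10,"ty":0,"tz":0,"gripper":-1},{"wx":0,"wy":0,"wz":0,"tx":-12,"ty":0,"tz":0,"gripper":-1},{"wx":0,"wy":0,"wz":0,"tx":-12,"ty":0,"tz":0,"gripper":-1}]' >/dev/null; python3 f.py
python3 -m creep '[{"wx":0,"wy":0,"wz":0,"tx":-1,"ty":0,"tz":0,"gripper":-1},{"wx":0,"wy":0,"wz":0,"tx":-2,"ty":0,"tz":0,"gripper":-1},{"wx":0,"wy":0,"wz":0,"tx":-3,"ty":0,"tz":0,"gripper":-1},{"wx":0,"wy":0,"wz":0,"tx":-3,"ty":0,"tz":0,"gripper":-1}]' >/dev/null; python3 f.py
```

```text
PUSH [-0.49 -0.52 -1.04] |F|h 0.71 pos [0.518  0.0917 0.0576] tangent yaw 17.9
PUSH [ 0.54 -0.4  -0.38] |F|h 0.67 pos [0.5142 0.0838 0.0596] tangent yaw 18.3167
PUSH [6.31 0.92 0.42] |F|h 6.38 pos [0.5133 0.0833 0.0595] tangent yaw 18.65
```

```bash
python3 -m creep '[{"wx":0,"wy":0,"wz":0,"tx":-1,"ty":0,"tz":0,"gripper":-1},{"wx":0,"wy":0,"wz":0,"tx":-2,"ty":0,"tz":0,"gripper":-1},{"wx":0,"wy":0,"wz":0,"tx":-4,"ty":0,"tz":0,"gripper":-1},{"wx":0,"wy":0,"wz":0,"tx":-4,"ty":0,"tz":0,"gripper":-1}]' >/dev/null; python3 f.py
python3 -m creep '[{"wx":0,"wy":0,"wz":0,"tx":-1,"ty":0,"tz":0,"gripper":-1},{"wx":0,"wy":0,"wz":0,"tx":-2.5,"ty":0,"tz":0,"gripper":-1},{"wx":0,"wy":0,"wz":0,"tx":-2.5,"ty":0,"tz":0,"gripper":-1}]' >/dev/null; python3 f.py
```

```text
PUSH [10.4  -0.23  2.23] |F|h 10.4 pos [0.5119 0.0819 0.0597] tangent yaw 18.9833
PUSH [12.86  0.65  3.54] |F|h 12.88 pos [0.5113 0.0815 0.0601] tangent yaw 19.2333
```

```bash
python3 -m creep '[{"wx":0,"wy":0,"wz":0,"tx":-1,"ty":0,"tz":0,"gripper":-1},{"wx":0,"wy":0,"wz":0,"tx":-2,"ty":0,"tz":0,"gripper":-1},{"wx":0,"wy":0,"wz":0,"tx":-2,"ty":0,"tz":0,"gripper":-1}]' >/dev/null; python3 f.py
python3 -m creep '[{"wx":0,"wy":0,"wz":0,"tx":-1,"ty":0,"tz":0,"gripper":-1},{"wx":0,"wy":0,"wz":0,"tx":-1.5,"ty":0,"tz":0,"gripper":-1},{"wx":0,"wy":0,"wz":0,"tx":-1.5,"ty":0,"tz":0,"gripper":-1}]' >/dev/null; python3 f.py
python3 -m creep '[{"wx":0,"wy":0,"wz":0,"tx":-1,"ty":0,"tz":0,"gripper":-1},{"wx":0,"wy":0,"wz":0,"tx":-1,"ty":0,"tz":0,"gripper":-1},{"wx":0,"wy":0,"wz":0,"tx":-1,"ty":0,"tz":0,"gripper":-1}]' >/dev/null; python3 f.py
```

```text
PUSH [15.5  -1.69  2.6 ] |F|h 15.59 pos [0.5104 0.081  0.0603] tangent yaw 19.4833
PUSH [16.12 -3.05  2.96] |F|h 16.41 pos [0.5094 0.0804 0.0604] tangent yaw 19.7333
PUSH [16.73 -3.31  2.81] |F|h 17.06 pos [0.5086 0.08   0.0603] tangent yaw 19.9833
```

```bash
python3 -m creep '[{"wx":0,"wy":0,"wz":0,"tx":-0.8,"ty":0,"tz":0,"gripper":-1},{"wx":0,"wy":0,"wz":0,"tx":-0.8,"ty":0,"tz":0,"gripper":-1},{"wx":0,"wy":0,"wz":0,"tx":-0.8,"ty":0,"tz":0,"gripper":-1}]' >/dev/null; python3 f.py
```

```text
PUSH [13.29 -4.45 -1.82] |F|h 14.02 pos [0.507  0.0783 0.0603] tangent yaw 20.2333
```

```bash
python3 -m creep '[{"wx":0,"wy":0,"wz":0,"tx":-0.8,"ty":0,"tz":0,"gripper":-1},{"wx":0,"wy":0,"wz":0,"tx":-0.8,"ty":0,"tz":0,"gripper":-1},{"wx":0,"wy":0,"wz":0,"tx":-0.8,"ty":0,"tz":0,"gripper":-1}]' >/dev/null; python3 f.py
```

```text
PUSH [13.7  -4.73 -2.34] |F|h 14.49 pos [0.5068 0.0781 0.0605] tangent yaw 20.4833
```

```bash
python3 -m creep '[{"wx":0,"wy":0,"wz":0,"tx":0,"ty":0,"tz":-2,"gripper":-1},{"wx":0,"wy":0,"wz":0,"tx":0,"ty":0,"tz":-4,"gripper":-1},{"wx":0,"wy":0,"wz":0,"tx":0,"ty":0,"tz":-4,"gripper":-1}]' >/dev/null; python3 f.py
python3 -m creep '[{"wx":0,"wy":0,"wz":0,"tx":3,"ty":0,"tz":-2,"gripper":-1},{"wx":0,"wy":0,"wz":0,"tx":6,"ty":0,"tz":-4,"gripper":-1},{"wx":0,"wy":0,"wz":0,"tx":10,"ty":0,"tz":-6,"gripper":-1},{"wx":0,"wy":0,"wz":0,"tx":14,"ty":0,"tz":-8,"gripper":-1},{"wx":0,"wy":0,"wz":0,"tx":18,"ty":0,"tz":-8,"gripper":-1}]' >/dev/null; python3 f.py
python3 -m creep '[{"wx":0,"wy":0,"wz":0,"tx":15,"ty":0,"tz":0,"gripper":-1},{"wx":0,"wy":0,"wz":0,"tx":35,"ty":15,"tz":-20,"gripper":-1},{"wx":0,"wy":0,"wz":0,"tx":60,"ty":25,"tz":-50,"gripper":-1},{"wx":0,"wy":0,"wz":0,"tx":80,"ty":30,"tz":-55,"gripper":-1},{"wx":0,"wy":0,"wz":0,"tx":80,"ty":30,"tz":-55,"gripper":-1}]' >/dev/null; python3 f.py; python3 - <<'E'
import seg; seg.blue("top"); seg.blue("top")
E
```

```text
PUSH [15.11 -5.11  1.  ] |F|h 15.95 pos [0.5064 0.0781 0.0641] tangent yaw 20.7333
PUSH [-0.26 -0.19  0.14] |F|h 0.32 pos [0.5149 0.0849 0.0708] tangent yaw 21.15
PUSH [ 0.31 -0.71 -0.33] |F|h 0.77 pos [0.5911 0.1345 0.128 ] tangent yaw 21.5667
top px 300.0 324.0 264 centre [488.8  58.5] rad 18.1
top px 300.0 324.0 265 centre [488.8  58.5] rad 18.1
```

Now the ring travel is 34.3 mm (about 0.28 rad), which is the fourth tooth, and it holds with the robot off. I'll turn the gripper so the partly opened fingers lie along the swing, then press from above.

```bash
python3 -m creep '[{"wx":0,"wy":0,"wz":-35,"tx":0,"ty":0,"tz":0,"gripper":-0.45},{"wx":0,"wy":0,"wz":-35,"tx":0,"ty":0,"tz":0,"gripper":-0.45},{"wx":0,"wy":0,"wz":-35,"tx":0,"ty":0,"tz":0,"gripper":-0.45},{"wx":0,"wy":0,"wz":-35,"tx":0,"ty":0,"tz":0,"gripper":-0.45},{"wx":0,"wy":0,"wz":-35,"tx":0,"ty":0,"tz":0,"gripper":-0.45}]' >/dev/null
python3 -m creep '[{"wx":0,"wy":0,"wz":-35,"tx":0,"ty":0,"tz":0,"gripper":-0.45},{"wx":0,"wy":0,"wz":-35,"tx":0,"ty":0,"tz":0,"gripper":-0.45},{"wx":0,"wy":0,"wz":-35,"tx":0,"ty":0,"tz":0,"gripper":-0.45},{"wx":0,"wy":0,"wz":-35,"tx":0,"ty":0,"tz":0,"gripper":-0.45},{"wx":0,"wy":0,"wz":-35,"tx":0,"ty":0,"tz":0,"gripper":-0.45}]' | grep -v force; python3 h.py .4945 .0645 .115 137
```

```text
time_s: 22.5
tool_pos: [0.585, 0.1296, 0.1242]
tool_rot: [-179.8, -0.0, 123.3]
grip_width: 0.0238
t 22.5 pos [0.585  0.1296 0.1242] rot [-179.8   -0.   123.3] F [ 0.   -0.02 -0.11] go [  -4.8 -111.3    9.6] turn [ -0.2  -0.  -13.7]
```

```bash
python3 -m creep '[{"wx":0,"wy":0,"wz":-7,"tx":-2,"ty":-35,"tz":2,"gripper":-0.45},{"wx":0,"wy":0,"wz":-14,"tx":-4,"ty":-70,"tz":5,"gripper":-0.45},{"wx":0,"wy":0,"wz":-14,"tx":-5,"ty":-100,"tz":9,"gripper":-0.45},{"wx":0,"wy":0,"wz":-14,"tx":-5,"ty":-111,"tz":9,"gripper":-0.45},{"wx":0,"wy":0,"wz":-14,"tx":-5,"ty":-111,"tz":9,"gripper":-0.45}]' >/dev/null
python3 -m creep '[{"wx":0,"wy":0,"wz":0,"tx":0,"ty":0,"tz":0,"gripper":-0.45},{"wx":0,"wy":0,"wz":0,"tx":0,"ty":0,"tz":0,"gripper":-0.45},{"wx":0,"wy":0,"wz":0,"tx":0,"ty":0,"tz":0,"gripper":-0.45}]' >/dev/null
python3 h.py .4945 .0645 .086 137; python3 - <<'E'
from cell import *
import cv2
p,d=optics.read_camera("scene"); cv2.imwrite("pics/s5.png",cv2.resize(p[190:280,250:430,::-1],(800,400),interpolation=cv2.INTER_CUBIC))
E
```

```text
t 23.1667 pos [0.4973 0.0675 0.1167] rot [180.    0.  137.1] F [0.26 0.14 0.13] go [-0.  -4.1 30.7] turn [0.  0.  0.1]
```

View pics/s5.png

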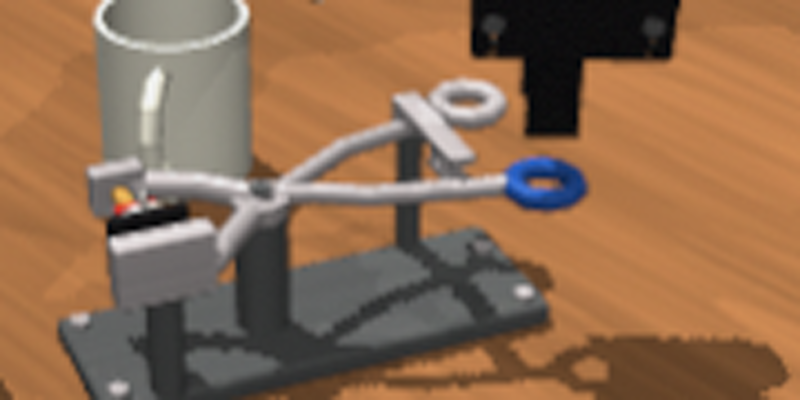

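```bash
python3 -m creep '[{"wx":0,"wy":0,"wz":0,"tx":0,"ty":-2,"tz":12,"gripper":-0.45},{"wx":0,"wy":0,"wz":0,"tx":0,"ty":-4,"tz":24,"gripper":-0.45},{"wx":0,"wy":0,"wz":0,"tx":0,"ty":-4,"tz":31,"gripper":-0.45},{"wx":0,"wy":0,"wz":0,"tx":0,"ty":-4,"tz":31,"gripper":-0.45},{"wx":0,"wy":0,"wz":0,"tx":0,"ty":-4,"tz":31,"gripper":-0.45}]' >/dev/null; python3 f.py
```

```text
PUSH [-0.17  0.61 -0.1 ] |F|h 0.63 pos [0.4938 0.0641 0.0853] tangent yaw 23.6333
```

```bash
python3 -m creep '[{"wx":0,"wy":0,"wz":0,"tx":0,"ty":0,"tz":8,"gripper":-0.45},{"wx":0,"wy":0,"wz":0,"tx":0,"ty":0,"tz":14,"gripper":-0.45},{"wx":0,"wy":0,"wz":0,"tx":0,"ty":5,"tz":14,"gripper":-0.45},{"wx":0,"wy":0,"wz":0,"tx":0,"ty":12,"tz":14,"gripper":-0.45},{"wx":0,"wy":0,"wz":0,"tx":0,"ty":19,"tz":14,"gripper":-0.45}]' >/dev/null; python3 f.py
python3 -m creep '[{"wx":0,"wy":0,"wz":0,"tx":0,"ty":7,"tz":0,"gripper":-0.45},{"wx":0,"wy":0,"wz":0,"tx":0,"ty":12,"tz":0,"gripper":-0.45},{"wx":0,"wy":0,"wz":0,"tx":0,"ty":14,"tz":0,"gripper":-0.45},{"wx":0,"wy":0,"wz":0,"tx":0,"ty":14,"tz":0,"gripper":-0.45},{"wx":0,"wy":0,"wz":0,"tx":0,"ty":14,"tz":0,"gripper":-0.45}]' >/dev/null; python3 f.py
python3 - <<'E'
import seg
seg.blue("top"); seg.blue("scene","pics/s6.png")
E
```

```text
PUSH [-0.77 -0.8  -6.02] |F|h 1.11 pos [0.5082 0.0776 0.0727] tangent yaw 24.05
PUSH [ 0.73  0.25 -6.66] |F|h 0.77 pos [0.5173 0.0887 0.0726] tangent yaw 24.4667
scene px 253.0 103.0 38 centre [ 182.  -815.1] rad 170.0
scene px 366.0 243.0 31 centre [532.3  84.6] rad 14.1
```

```bash
python3 -m creep '[{"wx":0,"wy":0,"wz":0,"tx":0,"ty":0,"tz":-10,"gripper":-0.45},{"wx":0,"wy":0,"wz":0,"tx":0,"ty":0,"tz":-40,"gripper":-0.45},{"wx":0,"wy":0,"wz":0,"tx":0,"ty":40,"tz":-70,"gripper":-0.45},{"wx":0,"wy":0,"wz":0,"tx":0,"ty":80,"tz":-80,"gripper":-0.45},{"wx":0,"wy":0,"wz":0,"tx":0,"ty":100,"tz":-80,"gripper":-0.45}]' >/dev/null; python3 f.py
python3 - <<'E'
import seg,cv2
seg.blue("top"); seg.blue("scene")
p,d=seg.optics.read_camera("scene"); cv2.imwrite("pics/s7.png",cv2.resize(p[190:290,240:430,::-1],(798,420),interpolation=cv2.INTER_CUBIC))
E
```

```text
PUSH [ 0.26  0.5  -0.52] |F|h 0.56 pos [0.5876 0.164  0.1557] tangent yaw 24.9833
top px 287.0 308.0 257 centre [512.3  83.5] rad 18.2
scene px 371.0 241.0 111 centre [517.8  85.6] rad 20.1
scene px 253.0 103.0 38 centre [ 182.  -815.1] rad 170.0
```

View pics/s7.png

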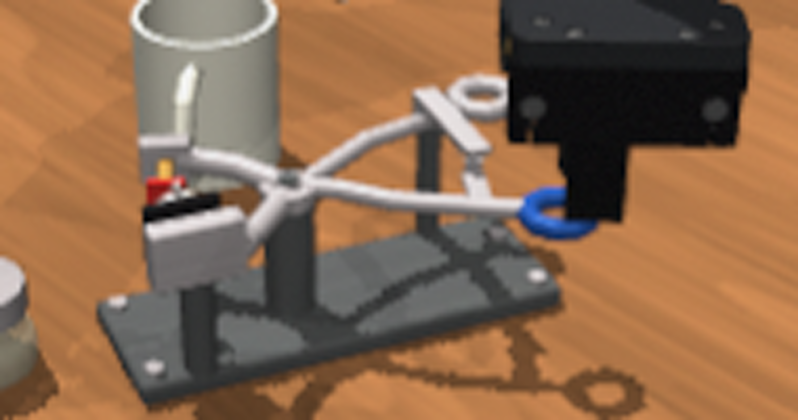

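The ring is back at its starting place, (512.3, 83.5) mm, so the clamp is fully open and the robot is clear of it. I'll hand in.

```bash
python3 -c "
from cell import env; print(env.sign_off())"
```

```text
the job is handed in; nothing more can be done
None
```

I set the rivet, left the clamp locked on it with the robot off, then released the ratchet so the clamp swung fully open, and handed the job in at about 25 s. It took three pushes because the first two fell back a tooth. Pushes stayed under 20 N, but I couldn't measure the pad force or rivet travel directly, and the hand-in gave no verdict.

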